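Pack the trailer lighting kit

ROBOT

A 6-joint arm with a two-finger parallel gripper is mounted at the origin on the work surface. World frame = base frame: x ahead of the robot, y to its left, z up, the work surface at z = 0. Lengths are in m, angles in rad, forces in N, time in s.
With the tool pointing down it reaches from about 0.35 to 0.775 m from the base axis. Payload 5.5 kg.
Tool frame: the origin (TCP) lies where the fingers leave the gripper's body, on its centre line; the fingertips stand env.tip_reach ahead of it and the grasp point (between the pads) lies 54 mm ahead of it (env.tip_reach is the distance from the TCP to the fingertips, in m); z points along the fingers, y is the line along which they close (so a half turn about z gives the same grasp; the last joint's range is limited). The gripper opens to 85 mm and grips with 20 to 120 N. Pads are 22 mm wide; open, the fingers measure 114 mm over their backs; the gripper's body (76 mm by 85 mm) begins 54 mm behind the grasp point. The pads swing forward as they close: fully open they stand 13 mm farther back than shut.
Start: joints at [0.996, 0.313, 0.046, 1.304, 0, 1.431], TCP at [0.242, 0.522, 0.304] pointing down, gripper open.
Joint ranges: [-2.76, 2.76], [-0.86, 1.69], [-1.03, 1.26], [-2.2, 2.34], [-1.47, 1.5], [-3.14, 3.14]. Speed limits (rad/s): [2.57, 2.57, 3.14, 3.14, 3.14, 3.14].

INTERFACE

Orientations are given as a unit quaternion [w, x, y, z].
In Python, from workcell import status, optics, hand_in, env gives the robot as it stands.
- The arm moves only by the shell command python3 -m handwheel 'ROWS' [FORCE]. ROWS is a JSON object whose one key "deltas" holds a list of rows, each a list of 5 numbers: the opening, from -1 (shut) to 1 (fully open), then the shift along the tool's x, y, z in units of 40 mm (1.0 is 40 mm), then the turn about the tool's z in units of 10 degrees (1.0 is 10 degrees). In form: {"deltas": [[jaw, x, y, z, roll], ...]}. A call has 1 to 20 rows; each row shifts and turns the commanded pose from where the row before left it, along the tool's axes as they then stand; what a row does not reach is not made up. A row lasts 1/8 s, in which the tool goes at most 62.5 mm and 10.7 degrees, less where a joint would pass 70% of its speed; a pose out of reach is approached as far as the arm can. A call is refused whole if a number of a shift passes 1 or a number of a turn 1, either way. A call with a gripper value outside its range is refused whole. The fingers move at their own pace and stop on an object; FORCE is the grip in N (left out, the last holds). Time passes only in rows, so rows that do not move let the fingers close. It gives the time, the measured TCP pose, the force, the opening and the grip force at its end, in the units of the state.
- status.get_state(): the state, without advancing time (a new reading comes with each control period).
- optics.read_camera(name): name is "scene" or "top"; returns a dict with "frame" (400x640x3 uint8, red, green, blue), "depth" (400x640 float32, m along the optical axis (not along the pixel's ray), 0 where there is no reading), "vfov" (degrees; the focal length in pixels is half the picture's height over the tangent of half this angle, whatever the lens; pixels are square), "cx", "cy" (the principal point, pixels), "origin" and "attitude" of the camera in the world. Camera axes: x right, y down, z forward; pixel columns grow to the right and rows downward; lengths in m; the calibration is good to about 2 mm. A picture is of the moment at which its call begins.
- hand_in(): hands the job in; it is judged then, once.
The state is a dict: "clock": time; "joint_pos": joint angles; "qvel": joint speeds; "tau": joint torques, N m; "tcp_pos": TCP position; "orientation": TCP orientation; "wrist_force": force on the tool from outside, world axes, zero at the start; "ft_torque": the same for the moment, N m; "finger_gap": finger opening in m; "grip_force": force on a finger pad.
Only numpy, scipy, OpenCV 4.12 (cv2) and the standard library are available. Lean on these libraries where they do the work, as an engineer would, in place of code of your own. Each camera call takes 0.05 s, during which the arm holds its last target. There are 200 camera calls.

TASK

Pack the trailer lighting kit: put the four black-rimmed lamps that stand on the bench into the blue tray, lens up, each in the middle of the coloured pad that matches it in both shape and lens colour, the oblong lamps lying along their pads. Set each lamp down gently rather than dropping it, let go of it, and leave the two silver-rimmed look-alikes standing where they are.

Things in the scene. Friction and masses are not known exactly. Their poses are not given: they have to be found in the camera images.
- round_red: Round trailer lamp with red lens and a black rim and body, standing loose on the bench, lens up: cylinder 52 mm in diameter, straight side up to 30 mm, above it a low lens dome 38 mm across reaching 36 mm; 0.12 kg. Origin: centre of its underside, z up through the lens.
- round_amber: Round trailer lamp with amber lens and a black rim and body, standing loose on the bench, lens up: cylinder 52 mm in diameter, straight side up to 30 mm, above it a low lens dome 38 mm across reaching 36 mm; 0.12 kg. Origin: centre of its underside, z up through the lens.
- oblong_red: Oblong trailer lamp with red lens and a black rim and body, standing loose on the bench, lens up: a stadium outline (round ends) 76 mm long along its own x and 36 mm wide along its own y, straight sides up to 30 mm, above them a lens 62 x 22 mm reaching 36 mm; 0.12 kg. Origin: centre of its underside, z up through the lens; both ends are alike.
- oblong_amber: Oblong trailer lamp with amber lens and a black rim and body, standing loose on the bench, lens up: a stadium outline (round ends) 76 mm long along its own x and 36 mm wide along its own y, straight sides up to 30 mm, above them a lens 62 x 22 mm reaching 36 mm; 0.12 kg. Origin: centre of its underside, z up through the lens; both ends are alike.
- silver_round_red: Round trailer lamp with red lens and a bright silver rim and body (a look-alike, not in the kit), standing loose on the bench, lens up: cylinder 52 mm in diameter, straight side up to 30 mm, above it a low lens dome 38 mm across reaching 36 mm; 0.12 kg. Origin: centre of its underside, z up through the lens.
- silver_oblong_amber: Oblong trailer lamp with amber lens and a bright silver rim and body (a look-alike, not in the kit), standing loose on the bench, lens up: a stadium outline (round ends) 76 mm long along its own x and 36 mm wide along its own y, straight sides up to 30 mm, above them a lens 62 x 22 mm reaching 36 mm; 0.12 kg. Origin: centre of its underside, z up through the lens; both ends are alike.
- pocket_round_red: White square pocket, 104 mm outside, 3 mm walls, with a round pad 62 mm in diameter, red, flat in the middle of its floor. Origin: centre of its underside, 5 mm above the bench; axes along its walls, z up; floor at 5 mm, wall tops at 12 mm. Four pockets, 106 mm apart, two by two, fill the fixed blue tray (222 mm square, rim 14 mm above the bench).
- pocket_round_amber: White square pocket, 104 mm outside, 3 mm walls, with a round pad 62 mm in diameter, amber, flat in the middle of its floor. Origin: centre of its underside, 5 mm above the bench; axes along its walls, z up; floor at 5 mm, wall tops at 12 mm. Four pockets, 106 mm apart, two by two, fill the fixed blue tray (222 mm square, rim 14 mm above the bench).
- pocket_oblong_red: White square pocket, 104 mm outside, 3 mm walls, with an oblong pad 86 mm long along the pocket's own x and 46 mm wide, red, flat in the middle of its floor. Origin: centre of its underside, 5 mm above the bench; axes along its walls, z up; floor at 5 mm, wall tops at 12 mm. Four pockets, 106 mm apart, two by two, fill the fixed blue tray (222 mm square, rim 14 mm above the bench).
- pocket_oblong_amber: White square pocket, 104 mm outside, 3 mm walls, with an oblong pad 86 mm long along the pocket's own x and 46 mm wide, amber, flat in the middle of its floor. Origin: centre of its underside, 5 mm above the bench; axes along its walls, z up; floor at 5 mm, wall tops at 12 mm. Four pockets, 106 mm apart, two by two, fill the fixed blue tray (222 mm square, rim 14 mm above the bench).
Not all that is in view belongs to the job. Leave any green, purple or turquoise look-alike of the oblong_amber alone.

How it is judged:
By the outcome, as a careful person would: the job done as asked, in the order asked, and still so for the second after the job is handed in, with the robot touching nothing.
It also fails if it takes over 104 s, if anything falls off the work surface, if the arm or the gripper's body presses on something with over 40 N, if the wrist force passes 120 N, or if a joint passes its speed limit or range.

## Working session

There is one attempt and no reset: what is moved stays moved. The work goes in short steps, Python scripts to look and compute and a shell command to move; the robot and the scene stay as the last step left them, time stands still between calls to the robot, and variables do not carry over. Pictures are saved under pics/ and viewed, at most 14 in all, crops included, and the job is handed in when it is done.

```bash
ls; mkdir -p pics
python3 - <<'E'
from workcell import status, optics, env
import cv2, pickle
print(env.tip_reach, status.get_state())
for n in ("scene","top"):
    c=optics.read_camera(n); pickle.dump(c,open(f"{n}.pkl","wb"))
    cv2.imwrite(f"pics/{n}0.png",c["frame"][:,:,::-1])
    print(n,c["vfov"],c["cx"],c["cy"],c["origin"],c["attitude"])
E
```

```text
pics
0.0726 {'clock': 0.0, 'joint_pos': array([9.96402959e-01, 3.13999149e-01, 4.49888136e-02, 1.30360860e+00,
       3.91108829e-05, 1.43119938e+00]), 'qvel': array([ 0.00143967,  0.00109842, -0.00120784, -0.00145832, -0.00050506,
        0.00098496]), 'tau': array([ 1.40153923e-03, -4.80630612e+01,  2.98531759e+01,  1.93793583e-02,
       -1.01185226e-04,  8.49734533e-06]), 'tcp_pos': array([0.24199659, 0.52117988, 0.30301349]), 'orientation': array([-3.36787787e-04,  2.15689737e-01,  9.76461523e-01, -8.47015120e-04]), 'wrist_force': array([-0.62951456,  0.45160226,  0.25585755]), 'ft_torque': array([ 0.02206346, -0.03808292, -0.00598443]), 'grip_force': 0.0, 'finger_gap': 0.08549836102713361}
scene 43.695311239924266 333.5600284488858 202.02329099386623 [ 1.25102722 -0.47353426  1.05923697] [-0.27586065  0.78660799  0.51820197 -0.19135173]
top 52.61929992404086 320.6925906411852 200.40759993009303 [ 0.38519292 -0.13895512  1.28754558] [ 0.03835475 -0.70159653  0.71068002 -0.03500185]
```

View pics/top0.png

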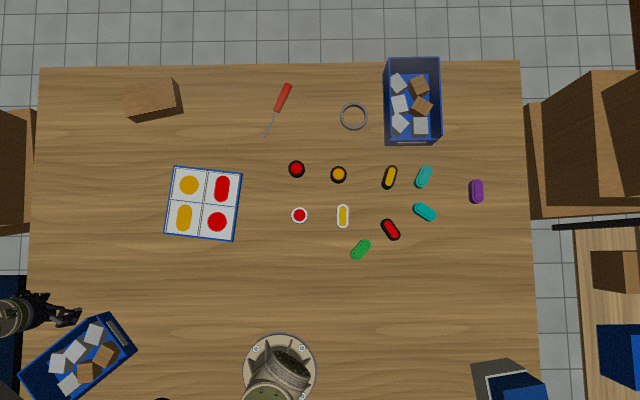

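View pics/scene0.png

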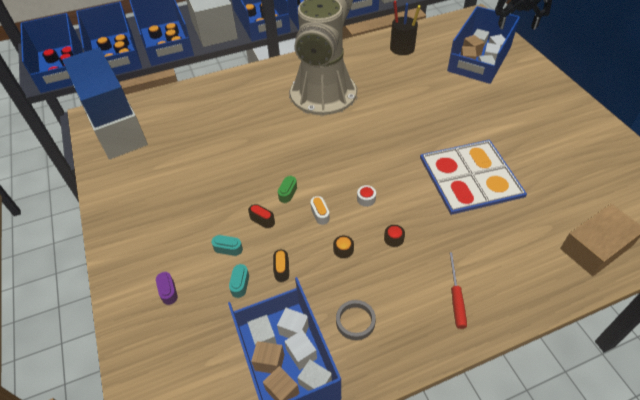

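The top view shows these candidates, in pixels:
- **Black-rimmed:** round red (296,169), round amber (338,174), oblong amber (390,177) and oblong red (390,229).
- **Silver-rimmed:** round red (299,215) and oblong amber (343,216), which stay where they are.
- **Decoys:** green (360,249), turquoise (424,177) and (425,212), purple (476,191).
- **Tray:** around (203,203). Its pads are amber round (189,185), red oblong (221,188), amber oblong (184,218) and red round (217,222).

Next I'll measure in both views and make one enlarged crop to confirm.

```bash
cat > meas.py <<'E'
import numpy as np, cv2, pickle
from scipy.spatial.transform import Rotation as R
def cam(c):
    f=200/np.tan(np.radians(c["vfov"]/2)); q=np.array(c["attitude"])
    return f,R.from_quat(q[[1,2,3,0]]).as_matrix(),np.array(c["origin"])
def onplane(c,uv,z):
    f,M,o=cam(c); uv=np.atleast_2d(uv).astype(float)
    d=np.c_[(uv-[c["cx"],c["cy"]])/f,np.ones(len(uv))]@M.T
    return o+d*((z-o[2])/d[:,2])[:,None]
def height(c,m):
    f,M,o=cam(c); v,u=np.nonzero(m); d=c["depth"][v,u]; k=d>0
    p=np.c_[(u[k]-c["cx"])/f,(v[k]-c["cy"])/f,np.ones(k.sum())]*d[k][:,None]
    return np.median((p@M.T+o)[:,2])
def find(c,amin=40,amax=1200):
    h=cv2.cvtColor(c["frame"],cv2.COLOR_RGB2HSV); out=[]
    H,S,V=h[...,0].astype(int),h[...,1],h[...,2]
    for col,mk in (("red",((H<6)|(H>174))&(S>170)&(V>90)),("amber",(H>14)&(H<26)&(S>200)&(V>140))):
        n,l,s,ce=cv2.connectedComponentsWithStats(mk.astype(np.uint8))
        for i in range(1,n):
            if not amin<s[i,4]<amax: continue
            m=l==i; z=height(c,m); zz=0.036 if z>0.024 else 0.010
            cn,_=cv2.findContours(m.astype(np.uint8),cv2.RETR_EXTERNAL,cv2.CHAIN_APPROX_NONE)
            v,u=np.nonzero(m); P=onplane(c,np.c_[u,v],zz)[:,:2]
            w,E=np.linalg.eigh(np.cov(P.T)); 
            ang=np.degrees(np.arctan2(E[1,1],E[0,1]))%180
            mm=P.mean(0); ring=cv2.dilate(m.astype(np.uint8),np.ones((7,7)))-cv2.dilate(m.astype(np.uint8),np.ones((3,3)))
            rim=np.median(V[ring>0])
            if 0.2<mm[0]<0.85 and abs(mm[1])<0.6:
                out.append((col,ce[i].round(1),s[i,4],round(z,4),mm.round(4),(4*np.sqrt(w[::-1])).round(3),round(ang,1),rim))
    return out
E
python3 - <<'E'
from meas import *
for n in ("top","scene"):
    c=pickle.load(open(n+".pkl","rb")); print(n)
    for o in find(c): print(*o)
    if n=="top":
        cv2.imwrite("pics/crop0.png",cv2.resize(c["frame"][150:260,160:430,::-1],None,fx=2.9,fy=2.9,interpolation=cv2.INTER_CUBIC))
E
```

```text
top
red [295.8 167.8] 107 0.0334 [ 0.6194 -0.057 ] [0.038 0.036] 107.1 64.0
red [221.5 188.4] 318 0.0092 [0.5611 0.1821] [0.088 0.048] 173.2 186.0
red [299.  214.7] 99 0.0344 [ 0.4719 -0.0661] [0.035 0.035] 140.1 153.5
red [216.6 221.3] 279 0.0092 [0.4563 0.1963] [0.06  0.059] 173.5 186.0
red [390.8 228.9] 137 0.0354 [ 0.4243 -0.3491] [0.066 0.025] 34.8 81.0
amber [389.8 176.3] 119 0.0353 [ 0.5886 -0.3509] [0.065 0.024] 162.2 61.0
amber [338.1 173.7] 98 0.0341 [ 0.599  -0.1892] [0.036 0.035] 19.1 38.0
amber [188.7 184.5] 264 0.0089 [0.5749 0.2873] [0.06  0.058] 153.8 185.0
amber [183.8 217.3] 318 0.0095 [0.4701 0.3004] [0.088 0.047] 172.7 185.0
amber [342.5 215.5] 106 0.0353 [ 0.4678 -0.2008] [0.064 0.021] 178.0 184.0
scene
red [446.2 164.9] 209 0.0101 [0.4588 0.1966] [0.057 0.053] 66.1 219.0
red [461.9 192. ] 295 0.0102 [0.5645 0.1826] [0.083 0.045] 173.9 219.0
red [366.3 191.8] 82 0.0353 [ 0.4782 -0.0677] [0.032 0.031] 82.3 200.5
red [260.5 211.3] 164 0.0355 [ 0.4278 -0.3497] [0.067 0.028] 32.0 100.0
red [394.5 231.6] 146 0.0338 [ 0.6258 -0.0589] [0.04  0.037] 149.7 74.5
```

View pics/crop0.png

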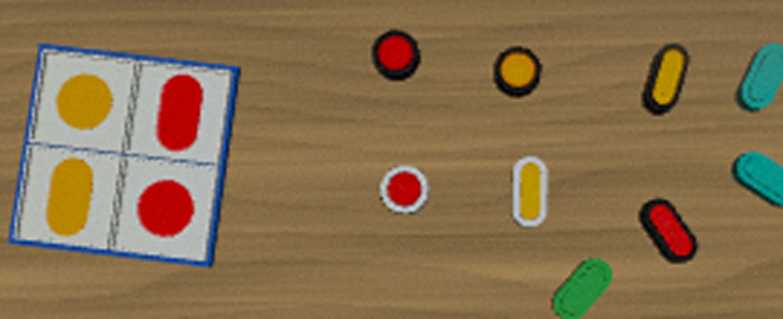

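The crop confirms the choice. Black rims are on the round red, round amber, oblong amber (top right) and oblong red (bottom right). The silver-rimmed ones are at (299,215) and (343,216). Sizes and heights match the given figures, and the pads are 106 mm apart. The two views differ by about 3 mm, so I'll use their mean.

```bash
cat > go.py <<'E'
import sys, numpy as np
from workcell import status
from scipy.spatial.transform import Rotation as R
L=dict(oa=(.591,-.351,162),ra=(.6015,-.1895,173),rr=(.6225,-.058,173),orr=(.426,-.3495,213.5),
 poa=(.4717,.3004,173),pra=(.5765,.2873,173),prr=(.4575,.1965,173),por=(.5628,.1823,173))
s=status.get_state(); q=s["orientation"]; M=R.from_quat(q[[1,2,3,0]]).as_matrix()
h=np.degrees(np.arctan2(M[1,0],M[0,0]))%360; p=s["tcp_pos"]
print("t",s["clock"],"p",p.round(4),"h",h.round(2),"gap",s["finger_gap"].round(4),"grip",round(float(s["grip_force"]),1),"tilt",M[:,2].round(3))
if len(sys.argv)>1:
    x,y,th=L[sys.argv[1]]; z=float(sys.argv[2]); a=np.radians(th)
    d=np.array([x,y,z])-p; X=np.array([np.cos(a),np.sin(a),0]);Y=np.array([np.sin(a),-np.cos(a),0])
    print("roll units",round(-(th-h)/10,3),"then xyz units",(np.array([X@d,Y@d,-d[2]])/.04).round(3))
E
python3 go.py oa .14
```

```text
Traceback (most recent call last):
  File "go.py", line 8, in <module>
    print("t",s["clock"],"p",p.round(4),"h",h.round(2),"gap",s["finger_gap"].round(4),"grip",round(float(s["grip_force"]),1),"tilt",M[:,2].round(3))
                                                             ^^^^^^^^^^^^^^^^^^^^^
AttributeError: 'float' object has no attribute 'round'
```

```bash
sed -i 's/s\["finger_gap"\].round(4)/round(s["finger_gap"],4)/' go.py; python3 go.py oa .14
```

```text
t 0.1 p [0.242  0.5212 0.3031] h 155.09 gap 0.0854 grip 0.0 tilt [-0.001 -0.001 -1.   ]
roll units -0.691 then xyz units [-15.035 -18.042   4.077]
```

```bash
python3 -m handwheel '{"deltas": [[1,0,0,0,-0.69],[1,-0.65,-0.78,0.1,0],[1,-0.65,-0.78,0.1,0],[1,-0.65,-0.78,0.1,0],[1,-0.65,-0.78,0.1,0],[1,-0.65,-0.78,0.1,0],[1,-0.65,-0.78,0.1,0],[1,-0.65,-0.78,0.1,0],[1,-0.65,-0.78,0.1,0],[1,-0.65,-0.78,0.1,0],[1,-0.65,-0.78,0.1,0],[1,-0.65,-0.78,0.1,0],[1,-0.65,-0.78,0.1,0],[1,-0.65,-0.78,0.1,0],[1,-0.65,-0.78,0.1,0],[1,-0.65,-0.78,0.1,0],[1,-0.65,-0.78,0.1,0],[1,-0.65,-0.78,0.1,0],[1,-0.65,-0.78,0.1,0],[1,-0.65,-0.78,0.1,0]]}' 40; python3 go.py oa .14
```

```text
clock: 2.6
tcp_pos: [0.5288, -0.1962, 0.2273]
orientation: [-0.0, 0.157, 0.988, 0.0]
wrist_force: [1.1, 0.2, 0.6]
finger_gap: 0.0855
grip_force: 0.0
t 2.6 p [ 0.5288 -0.1962  0.2273] h 161.98 gap 0.0855 grip 0.0 tilt [-0.001  0.001 -1.   ]
roll units -0.002 then xyz units [-2.674 -3.201  2.181]
```

```bash
python3 -m handwheel '{"deltas": [[0.6,-0.6,-0.7,0.5,0],[0.6,-0.6,-0.7,0.5,0],[0.6,-0.6,-0.7,0.5,0],[0.6,-0.6,-0.7,0.5,0],[0.6,-0.27,-0.4,0.18,0],[0.6,0,0,0,0],[0.6,0,0,0,0]]}'; python3 go.py oa .14
python3 - <<'E'
from workcell import optics
import cv2
for n,(r,c) in (("scene",(150,180)),("top",(130,320))):
    f=optics.read_camera(n)["frame"][r:r+140,c:c+180,::-1]
    cv2.imwrite(f"pics/h_{n}.png",cv2.resize(f,None,fx=4,fy=4,interpolation=cv2.INTER_CUBIC))
E
```

```text
clock: 3.48
tcp_pos: [0.5906, -0.3488, 0.1414]
orientation: [0.0, 0.156, 0.988, 0.0]
wrist_force: [0.4, 0.7, -0.1]
finger_gap: 0.0682
grip_force: 0.0
t 3.475 p [ 0.5906 -0.3488  0.1414] h 162.02 gap 0.0682 grip 0.0 tilt [ 0.  0. -1.]
roll units 0.002 then xyz units [-0.027 -0.049  0.035]
```

View pics/h_scene.png

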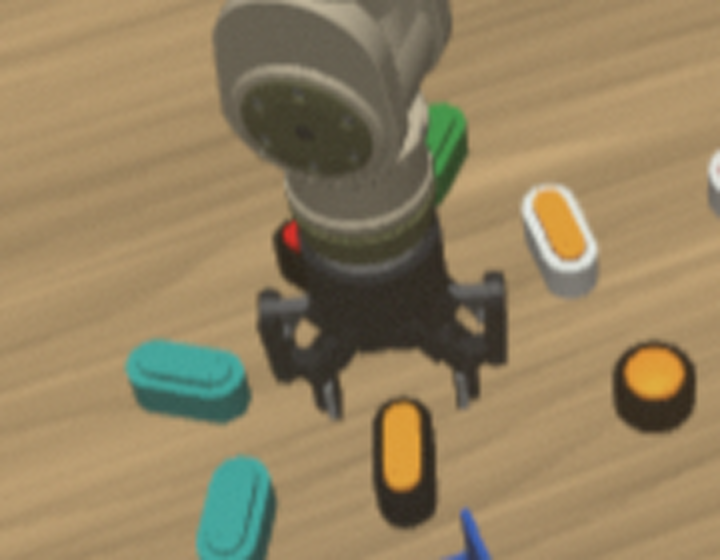

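The gripper hovers squarely over the oblong amber lamp (crop 405,450), with a finger on either side and the turquoise lamps clear. Going down to grasp.

```bash
python3 -m handwheel '{"deltas": [[0.6,-0.03,-0.05,0.4,0],[0.6,0,0,0.4,0],[0.6,0,0,0.4,0],[0.6,0,0,0.3,0],[0.6,0,0,0,0],[0.2,0,0,0,0],[-1,0,0,0,0],[-1,0,0,0,0],[-1,0,0,0,0],[-1,0,0,0,0],[-1,0,0,0,0]]}' 40; python3 go.py poa .16
```

```text
clock: 4.95
tcp_pos: [0.5918, -0.3524, 0.0817]
orientation: [0.001, 0.157, 0.988, -0.0]
wrist_force: [-0.0, 0.1, 6.0]
finger_gap: 0.0352
grip_force: 42.5
t 4.95 p [ 0.5918 -0.3524  0.0817] h 161.99 gap 0.0352 grip 42.5 tilt [ 0.002 -0.001 -1.   ]
roll units -1.101 then xyz units [ 4.968 15.832 -1.958]
```

```bash
python3 -m handwheel '{"deltas": [[-1,0,0,-0.3,0],[-1,0,0,-0.6,0],[-1,0,0,-0.7,-0.55],[-1,0,0,-0.4,-0.55],[-1,0.25,0.8,0,0],[-1,0.25,0.8,0,0],[-1,0.25,0.8,0,0],[-1,0.25,0.8,0,0],[-1,0.25,0.8,0,0],[-1,0.25,0.8,0,0],[-1,0.25,0.8,0,0],[-1,0.25,0.8,0,0],[-1,0.25,0.8,0,0],[-1,0.25,0.8,0,0],[-1,0.25,0.8,0,0],[-1,0.25,0.8,0,0],[-1,0.25,0.8,0,0],[-1,0.25,0.8,0,0],[-1,0.25,0.8,0,0],[-1,0.25,0.8,0,0]]}'; python3 go.py poa .13
```

```text
clock: 7.45
tcp_pos: [0.4942, 0.1767, 0.1608]
orientation: [-0.0, 0.061, 0.998, -0.0]
wrist_force: [0.1, 0.5, -1.4]
finger_gap: 0.0352
grip_force: 41.7
t 7.45 p [0.4942 0.1767 0.1608] h 172.99 gap 0.0352 grip 41.7 tilt [-0.001 -0.    -1.   ]
roll units -0.001 then xyz units [0.936 3.001 0.77 ]
```

```bash
python3 -m handwheel '{"deltas": [[-1,0.25,0.8,0,0],[-1,0.25,0.8,0.2,0],[-1,0.25,0.8,0.2,0],[-1,0.12,0.4,0.2,0],[-1,0.06,0.16,0.1,0],[-1,0,0,0,0],[-1,0,0,0,0]]}'; python3 go.py poa .091;  python3 - <<'E'
from workcell import optics
import cv2
f=optics.read_camera("scene")["frame"][100:240,380:560,::-1]
cv2.imwrite(f"pics/p1.png",cv2.resize(f,None,fx=4,fy=4,interpolation=cv2.INTER_CUBIC))
E
```

```text
clock: 8.32
tcp_pos: [0.4728, 0.2969, 0.1329]
orientation: [0.0, 0.062, 0.998, -0.0]
wrist_force: [-0.7, -0.2, -2.2]
finger_gap: 0.0352
grip_force: 41.7
t 8.325 p [0.4728 0.2969 0.1329] h 172.92 gap 0.0352 grip 41.7 tilt [ 0. -0. -1.]
roll units -0.008 then xyz units [0.039 0.082 1.047]
```

View pics/p1.png

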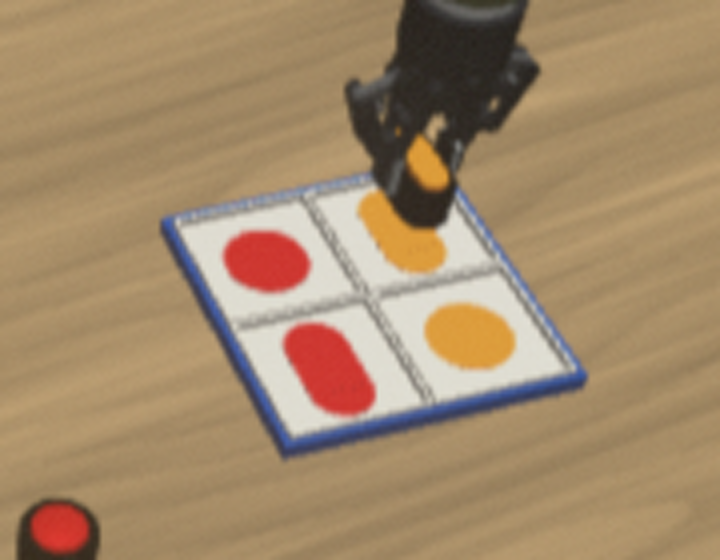

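The lamp hangs over the oblong amber pad and lies along it. Lowering it slowly.

```bash
python3 -m handwheel '{"deltas": [[-1,0.04,0.08,0.3,0],[-1,0,0,0.3,0],[-1,0,0,0.2,0],[-1,0,0,0.1,0],[-1,0,0,0.05,0],[-1,0,0,0,0],[-1,0,0,0,0]]}'; python3 go.py poa .091
```

```text
clock: 9.25
tcp_pos: [0.4715, 0.3013, 0.095]
orientation: [0.0, 0.061, 0.998, 0.0]
wrist_force: [-0.4, -0.1, -0.7]
finger_gap: 0.0352
grip_force: 41.8
t 9.25 p [0.4715 0.3013 0.095 ] h 172.99 gap 0.0352 grip 41.8 tilt [ 0.001  0.    -1.   ]
roll units -0.001 then xyz units [-0.008 -0.021  0.101]
```

```bash
python3 -m handwheel '{"deltas": [[-1,0,0,0.05,0],[-1,0,0,0.025,0],[-1,0,0,0,0],[-1,0,0,0,0]]}'; python3 go.py poa .091
```

```text
clock: 9.75
tcp_pos: [0.4712, 0.3011, 0.0917]
orientation: [-0.0, 0.061, 0.998, 0.0]
wrist_force: [-0.0, -0.2, -2.7]
finger_gap: 0.0354
grip_force: 41.7
t 9.75 p [0.4712 0.3011 0.0917] h 172.99 gap 0.0354 grip 41.7 tilt [-0.  0. -1.]
roll units -0.001 then xyz units [-0.014 -0.017  0.017]
```

```bash
python3 -m handwheel '{"deltas": [[-1,0,0,0.02,0],[-1,0,0,0.02,0],[-1,0,0,0,0]]}'
```

```text
clock: 10.12
tcp_pos: [0.4712, 0.3011, 0.0916]
orientation: [0.0, 0.061, 0.998, 0.0]
wrist_force: [-3.3, -2.5, 11.2]
finger_gap: 0.035
grip_force: 43.3
```

```bash
python3 -m handwheel '{"deltas": [[-1,0,0,0.02,0],[-1,0,0,0.02,0],[-1,0,0,0,0]]}'
```

```text
clock: 10.5
tcp_pos: [0.4712, 0.3012, 0.0916]
orientation: [0.001, 0.061, 0.998, 0.0]
wrist_force: [-7.7, -3.0, 21.7]
finger_gap: 0.0354
grip_force: 44.8
```

Contact at 0.0916 m, which agrees with the floor height. I'll ease off the preload, release and rise.

```bash
python3 -m handwheel '{"deltas": [[-1,0,0,-0.05,0],[-1,0,0,0,0],[0,0,0,0,0],[0.15,0,0,0,0],[0.3,0,0,0,0],[0.3,0,0,0,0],[0.3,0,0,-0.3,0],[0.3,0,0,-0.6,0],[0.3,0,0,-0.6,0],[0.5,0,0,0,0]]}'; python3 go.py ra .155;  python3 - <<'E'
from workcell import optics
from meas import *
c=optics.read_camera("top")
for o in find(c): print(*o)
E
```

```text
clock: 11.75
tcp_pos: [0.4728, 0.3018, 0.1532]
orientation: [0.002, 0.061, 0.998, 0.001]
wrist_force: [-0.0, 0.4, 0.8]
finger_gap: 0.0643
grip_force: 0.0
t 11.75 p [0.4728 0.3018 0.1532] h 172.99 gap 0.0643 grip 0.0 tilt [ 0.005  0.002 -1.   ]
roll units -0.001 then xyz units [ -4.69  -11.8    -0.044]
red [295.8 167.8] 108 0.0335 [ 0.6196 -0.057 ] [0.038 0.037] 114.8 72.5
red [221.5 188.4] 318 0.0092 [0.5611 0.1821] [0.088 0.048] 173.2 191.0
red [299.  214.7] 99 0.034 [ 0.4719 -0.0661] [0.035 0.035] 140.1 157.0
red [216.6 221.3] 279 0.0091 [0.4563 0.1963] [0.06  0.059] 173.5 191.0
red [390.9 229. ] 142 0.0352 [ 0.424  -0.3492] [0.066 0.027] 34.5 95.0
amber [338.  173.7] 99 0.0346 [ 0.5989 -0.1891] [0.036 0.035] 142.0 44.0
amber [188.6 184.5] 265 0.0085 [0.575  0.2874] [0.06  0.058] 155.2 190.0
amber [342.5 215.7] 106 0.0349 [ 0.4673 -0.2008] [0.064 0.021] 178.0 187.5
```

```bash
python3 -m handwheel '{"deltas": [[0.8,-0.31,-0.79,0,0],[0.8,-0.31,-0.79,0,0],[0.8,-0.31,-0.79,0,0],[0.8,-0.31,-0.79,0,0],[0.8,-0.31,-0.79,0,0],[0.8,-0.31,-0.79,0,0],[0.8,-0.31,-0.79,0,0],[0.8,-0.31,-0.79,0,0],[0.8,-0.31,-0.79,0,0],[0.8,-0.31,-0.79,0,0],[0.8,-0.31,-0.79,0,0],[0.8,-0.31,-0.79,0,0],[0.8,-0.31,-0.79,0,0],[0.8,-0.31,-0.79,0,0],[0.8,-0.31,-0.74,0.2,0],[0.8,0,0,0.4,0],[0.8,0,0,0,0],[0.8,0,0,0,0]]}'; python3 go.py ra .081;  python3 - <<'E'
from workcell import optics
from meas import *
c=optics.read_camera("top")
for o in find(c): print(*o)
cv2.imwrite("pics/top1.png",cv2.resize(c["frame"][140:260,160:360,::-1],None,fx=4,fy=4,interpolation=cv2.INTER_CUBIC))
E
```

```text
clock: 14.05
tcp_pos: [0.5977, -0.1889, 0.1261]
orientation: [-0.001, 0.061, 0.998, 0.0]
wrist_force: [0.1, 0.5, 1.0]
finger_gap: 0.0771
grip_force: 0.0
t 14.05 p [ 0.5977 -0.1889  0.1261] h 173.05 gap 0.0771 grip 0.0 tilt [-0.001  0.001 -1.   ]
roll units 0.005 then xyz units [-0.096 -0.004  1.126]
red [294.9 167.2] 83 0.0338 [ 0.6215 -0.0542] [0.039 0.028] 137.8 107.0
red [221.5 188.4] 319 0.0093 [0.561  0.1821] [0.089 0.048] 173.1 182.5
red [216.6 221.3] 280 0.0091 [0.4563 0.1964] [0.06  0.059] 161.2 183.0
red [390.8 228.9] 138 0.0352 [ 0.4242 -0.3491] [0.066 0.026] 34.9 85.5
amber [188.7 184.5] 265 0.0088 [0.5749 0.2872] [0.06  0.058] 152.8 182.0
amber [188.1 217. ] 41 0.0086 [0.471  0.2868] [0.114 0.033] 172.2 179.0
amber [179.6 217. ] 120 0.045 [0.4695 0.3048] [0.065 0.023] 173.4 61.0
```

View pics/top1.png

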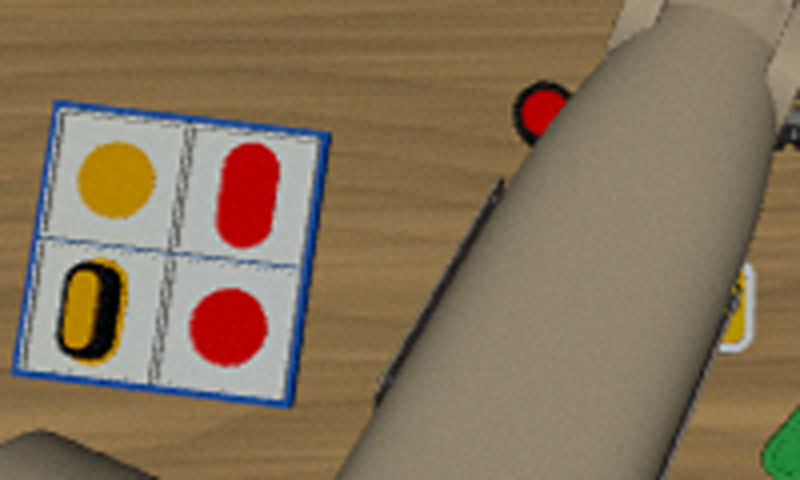

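The amber lamp stands within about 1.5 mm of its pad's centre (corrected for lens height) and lies along it. Now the round amber lamp.

```bash
python3 -m handwheel '{"deltas": [[0.8,-0.09,0,0.3,0],[0.8,0,0,0.4,0],[0.8,0,0,0.4,0],[0.8,0,0,0.05,0],[0.8,0,0,0,0],[0.4,0,0,0,0],[-1,0,0,0,0],[-1,0,0,0,0],[-1,0,0,0,0],[-1,0,0,0,0]]}' 40; python3 go.py pra .155
```

```text
clock: 15.35
tcp_pos: [0.6024, -0.1908, 0.0815]
orientation: [0.001, 0.061, 0.998, -0.0]
wrist_force: [-0.3, 0.5, 5.9]
finger_gap: 0.0508
grip_force: 42.3
t 15.35 p [ 0.6024 -0.1908  0.0815] h 172.98 gap 0.0508 grip 42.3 tilt [ 0.002 -0.001 -1.   ]
roll units -0.002 then xyz units [ 2.1   11.784 -1.838]
```

```bash
python3 -m handwheel '{"deltas": [[-1,0,0,-0.3,0],[-1,0,0,-0.7,0],[-1,0,0,-0.84,0],[-1,0.14,0.785,0,0],[-1,0.14,0.785,0,0],[-1,0.14,0.785,0,0],[-1,0.14,0.785,0,0],[-1,0.14,0.785,0,0],[-1,0.14,0.785,0,0],[-1,0.14,0.785,0,0],[-1,0.14,0.785,0,0],[-1,0.14,0.785,0,0],[-1,0.14,0.785,0,0],[-1,0.14,0.785,0,0],[-1,0.14,0.785,0,0],[-1,0.14,0.785,0.2,0],[-1,0.14,0.785,0.2,0],[-1,0.14,0.785,0.2,0],[-1,0,0,0,0],[-1,0,0,0,0]]}'; python3 go.py pra .0955
```

```text
clock: 17.85
tcp_pos: [0.5757, 0.287, 0.1301]
orientation: [-0.0, 0.061, 0.998, -0.0]
wrist_force: [-0.1, -0.2, -1.9]
finger_gap: 0.0505
grip_force: 42.0
t 17.85 p [0.5757 0.287  0.1301] h 173.0 gap 0.0505 grip 42.0 tilt [-0.001 -0.001 -1.   ]
roll units 0.0 then xyz units [-0.019  0.011  0.864]
```

```bash
python3 -m handwheel '{"deltas": [[-1,-0.02,0.01,0.3,0],[-1,0,0,0.3,0],[-1,0,0,0.2,0],[-1,0,0,0.08,0],[-1,0,0,0.04,0],[-1,0,0,0.02,0],[-1,0,0,0,0],[-1,0,0,0,0]]}'; python3 go.py pra .0915
```

```text
clock: 18.85
tcp_pos: [0.577, 0.2877, 0.0928]
orientation: [0.0, 0.061, 0.998, 0.0]
wrist_force: [1.5, -0.5, -2.4]
finger_gap: 0.0508
grip_force: 42.0
t 18.85 p [0.577  0.2877 0.0928] h 172.99 gap 0.0508 grip 42.0 tilt [ 0.001  0.    -1.   ]
roll units -0.001 then xyz units [ 0.01  -0.011  0.033]
```

```bash
python3 -m handwheel '{"deltas": [[-1,0,0,0.02,0],[-1,0,0,0.01,0],[-1,0,0,0,0]]}'
```

```text
clock: 19.23
tcp_pos: [0.5768, 0.2876, 0.0915]
orientation: [0.0, 0.061, 0.998, 0.0]
wrist_force: [-1.9, 0.3, -0.4]
finger_gap: 0.0505
grip_force: 42.4
```

```bash
python3 -m handwheel '{"deltas": [[-1,0,0,0.02,0],[-1,0,0,0,0]]}'
```

```text
clock: 19.48
tcp_pos: [0.5768, 0.2876, 0.0915]
orientation: [0.0, 0.061, 0.998, 0.0]
wrist_force: [-2.3, -0.9, 5.1]
finger_gap: 0.0509
grip_force: 42.8
```

```bash
python3 -m handwheel '{"deltas": [[-1,0,0,-0.01,0],[0.3,0,0,0,0],[0.45,0,0,0,0],[0.6,0,0,0,0],[0.6,0,0,0,0],[0.6,0,0,-0.3,0],[0.6,0,0,-0.6,0],[0.6,0,0,-0.6,0],[0.8,0,0,0,0],[0.8,0,0,0,0]]}'; python3 go.py rr .155
```

```text
clock: 20.72
tcp_pos: [0.5767, 0.2875, 0.1509]
orientation: [0.0, 0.061, 0.998, 0.0]
wrist_force: [0.3, 0.2, -0.8]
finger_gap: 0.0771
grip_force: 0.0
t 20.725 p [0.5767 0.2875 0.1509] h 172.99 gap 0.0771 grip 0.0 tilt [ 0.  0. -1.]
roll units -0.001 then xyz units [-2.19  -8.434 -0.104]
```

```bash
python3 -m handwheel '{"deltas": [[0.8,-0.2,-0.767,0,0],[0.8,-0.2,-0.767,0,0],[0.8,-0.2,-0.767,0,0],[0.8,-0.2,-0.767,0,0],[0.8,-0.2,-0.767,0,0],[0.8,-0.2,-0.767,0,0],[0.8,-0.2,-0.767,0,0],[0.8,-0.2,-0.767,0,0],[0.8,-0.2,-0.767,0,0],[0.8,-0.2,-0.767,0,0],[0.8,-0.2,-0.767,0.2,0],[0.8,0,0,0.5,0],[0.8,0,0,0,0],[0.8,0,0,0,0]]}'; python3 go.py rr .081;  python3 - <<'E'
from workcell import optics
from meas import *
c=optics.read_camera("scene")
for o in find(c): print(*o)
cv2.imwrite("pics/sc2.png",cv2.resize(c["frame"][120:280,320:540,::-1],None,fx=3.6,fy=3.6,interpolation=cv2.INTER_CUBIC))
E
```

```text
clock: 22.48
tcp_pos: [0.6226, -0.0577, 0.1226]
orientation: [-0.001, 0.061, 0.998, 0.0]
wrist_force: [0.2, -0.0, 0.4]
finger_gap: 0.0771
grip_force: 0.0
t 22.475 p [ 0.6226 -0.0577  0.1226] h 173.01 gap 0.0771 grip 0.0 tilt [-0.001  0.    -1.   ]
roll units 0.001 then xyz units [ 0.002 -0.007  1.041]
red [446.3 164.9] 210 0.01 [0.4589 0.1967] [0.057 0.053] 63.8 224.0
red [461.9 192. ] 293 0.0102 [0.5644 0.1826] [0.083 0.045] 174.2 224.0
red [366.4 191.8] 83 0.0347 [ 0.4783 -0.0675] [0.032 0.031] 64.8 206.0
red [260.5 211.3] 163 0.0354 [ 0.4279 -0.3496] [0.067 0.027] 31.8 105.0
red [394.5 231.6] 149 0.0341 [ 0.6259 -0.059 ] [0.04  0.037] 159.0 70.5
```

View pics/sc2.png

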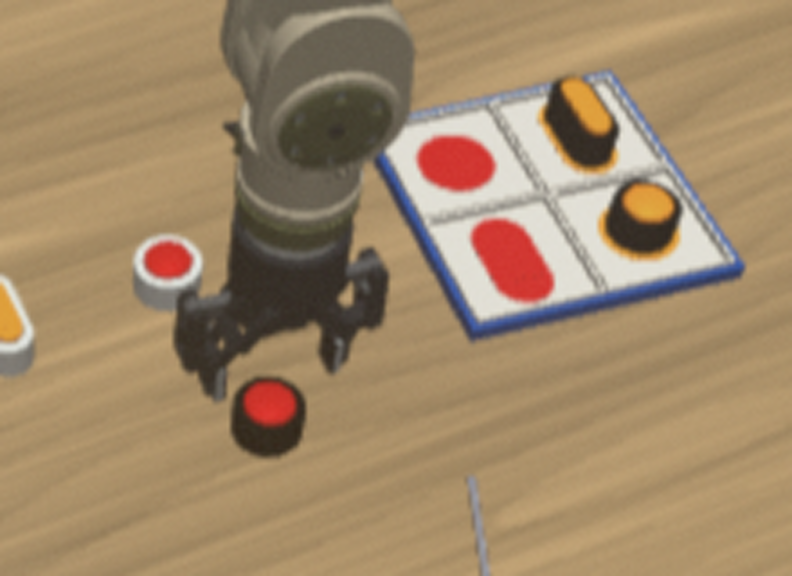

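Both amber lamps sit on their pads in the tray (crop 580,110 and 645,210). The gripper is centred over the black-rimmed round red lamp (crop 270,405), clear of the silver one (168,260). Grasping it.

```bash
python3 -m handwheel '{"deltas": [[0.8,0,0,0.3,0],[0.8,0,0,0.35,0],[0.8,0,0,0.35,0],[0.8,0,0,0.03,0],[0.8,0,0,0,0],[0.4,0,0,0,0],[-1,0,0,0,0],[-1,0,0,0,0],[-1,0,0,0,0],[-1,0,0,0,0],[-1,0,0,-0.3,0],[-1,0,0,-0.7,0],[-1,0,0,-0.8,0],[-1,0,0,0,0]]}' 40; python3 go.py prr .155
```

```text
clock: 24.28
tcp_pos: [0.6246, -0.0585, 0.1568]
orientation: [0.003, 0.061, 0.998, -0.0]
wrist_force: [0.8, 0.2, -0.4]
finger_gap: 0.0506
grip_force: 41.9
t 24.275 p [ 0.6246 -0.0585  0.1568] h 172.99 gap 0.0506 grip 41.9 tilt [ 0.005 -0.001 -1.   ]
roll units -0.001 then xyz units [4.922 5.818 0.044]
```

```bash
python3 -m handwheel '{"deltas": [[-1,0.49,0.58,0,0],[-1,0.49,0.58,0,0],[-1,0.49,0.58,0,0],[-1,0.49,0.58,0,0],[-1,0.49,0.58,0,0],[-1,0.49,0.58,0,0],[-1,0.49,0.58,0,0],[-1,0.49,0.58,0,0],[-1,0.49,0.58,0.3,0],[-1,0.49,0.58,0.4,0],[-1,0,0,0,0],[-1,0,0,0,0],[-1,0,0,0,0]]}'; python3 go.py prr .0935
```

```text
clock: 25.9
tcp_pos: [0.4576, 0.1955, 0.126]
orientation: [0.001, 0.062, 0.998, 0.0]
wrist_force: [0.8, 0.9, -0.4]
finger_gap: 0.0503
grip_force: 41.9
t 25.9 p [0.4576 0.1955 0.126 ] h 172.92 gap 0.0503 grip 41.9 tilt [ 0.001  0.    -1.   ]
roll units -0.008 then xyz units [0.006 0.024 0.813]
```

```bash
python3 -m handwheel '{"deltas": [[-1,0,0.02,0.3,0],[-1,0,0,0.3,0],[-1,0,0,0.13,0],[-1,0,0,0.05,0],[-1,0,0,0.03,0],[-1,0,0,0,0],[-1,0,0,0,0]]}'; python3 go.py prr .0915
```

```text
clock: 26.78
tcp_pos: [0.457, 0.1969, 0.0936]
orientation: [0.0, 0.061, 0.998, 0.0]
wrist_force: [0.7, -0.5, -1.1]
finger_gap: 0.0506
grip_force: 41.9
t 26.775 p [0.457  0.1969 0.0936] h 172.99 gap 0.0506 grip 41.9 tilt [ 0.001  0.    -1.   ]
roll units -0.001 then xyz units [-0.014 -0.009  0.052]
```

```bash
python3 -m handwheel '{"deltas": [[-1,0,0,0.02,0],[-1,0,0,0.01,0],[-1,0,0,0,0]]}'
```

```text
clock: 27.15
tcp_pos: [0.457, 0.1969, 0.0926]
orientation: [0.0, 0.061, 0.998, 0.0]
wrist_force: [-2.1, -0.2, 5.4]
finger_gap: 0.0503
grip_force: 42.5
```

Contact. Releasing and heading for the oblong red lamp.

```bash
python3 -m handwheel '{"deltas": [[-1,0,0,-0.01,0],[0.3,0,0,0,0],[0.45,0,0,0,0],[0.6,0,0,0,0],[0.6,0,0,0,0],[0.6,0,0,-0.3,0],[0.6,0,0,-0.6,0],[0.6,0,0,-0.6,0],[0.6,0,0,0,-0.8],[0.6,0,0,0,-0.8],[0.6,0,0,0,-0.8],[0.6,0,0,0,-0.8],[0.6,0,0,0,-0.85],[0.6,0,0,0,0],[0.6,0,0,0,0]]}'; python3 go.py orr .155
```

```text
clock: 29.02
tcp_pos: [0.457, 0.1969, 0.153]
orientation: [0.0, -0.287, 0.958, 0.0]
wrist_force: [-0.5, -0.1, 0.2]
finger_gap: 0.0687
grip_force: 0.0
t 29.025 p [0.457  0.1969 0.153 ] h 213.35 gap 0.0687 grip 0.0 tilt [ 0.001  0.    -1.   ]
roll units -0.015 then xyz units [  8.185 -10.964  -0.051]
```

```bash
python3 -m handwheel '{"deltas": [[0.6,0.51,-0.685,0,0],[0.6,0.51,-0.685,0,0],[0.6,0.51,-0.685,0,0],[0.6,0.51,-0.685,0,0],[0.6,0.51,-0.685,0,0],[0.6,0.51,-0.685,0,0],[0.6,0.51,-0.685,0,0],[0.6,0.51,-0.685,0,0],[0.6,0.51,-0.685,0,0],[0.6,0.51,-0.685,0,0],[0.6,0.51,-0.685,0,0],[0.6,0.51,-0.685,0,0],[0.6,0.51,-0.685,0,0],[0.6,0.51,-0.685,0,0],[0.6,0.51,-0.685,0.2,0],[0.6,0.51,-0.685,0.4,0],[0.6,0,0,0,0],[0.6,0,0,0,0],[0.6,0,0,0,0]]}'; python3 go.py orr .081;  python3 - <<'E'
from workcell import optics
from meas import *
c=optics.read_camera("scene")
cv2.imwrite("pics/sc3.png",cv2.resize(c["frame"][140:300,180:400,::-1],None,fx=3.6,fy=3.6,interpolation=cv2.INTER_CUBIC))
E
```

```text
clock: 31.4
tcp_pos: [0.4267, -0.348, 0.1289]
orientation: [0.0, -0.288, 0.958, 0.0]
wrist_force: [0.9, -0.4, 0.5]
finger_gap: 0.0683
grip_force: 0.0
t 31.4 p [ 0.4267 -0.348   0.1289] h 213.52 gap 0.0683 grip 0.0 tilt [ 0.  0. -1.]
roll units 0.002 then xyz units [ 0.035 -0.023  1.197]
```

View pics/sc3.png

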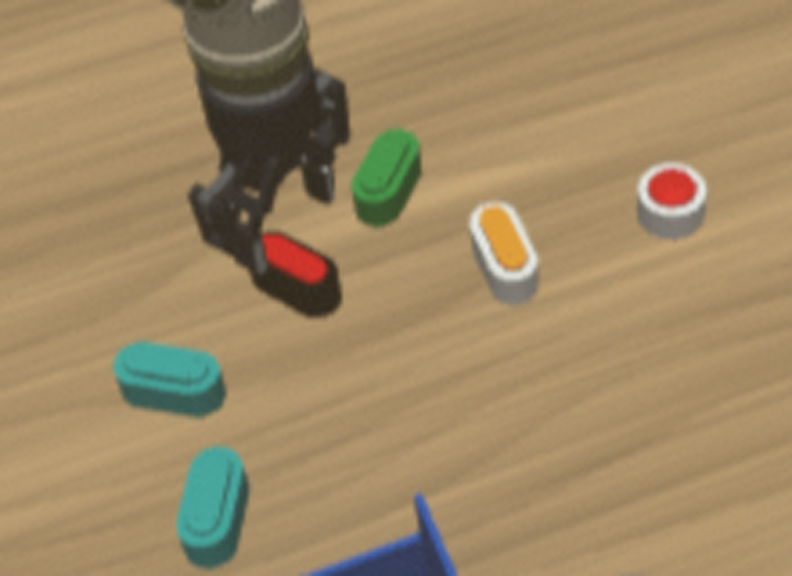

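The fingers straddle the oblong red lamp (crop 295,260), with the green lamp (387,165) clear. Grasping it.

```bash
python3 -m handwheel '{"deltas": [[0.6,0.03,-0.02,0.3,0],[0.6,0,0,0.4,0],[0.6,0,0,0.4,0],[0.6,0,0,0.1,0],[0.6,0,0,0,0],[0.2,0,0,0,0],[-1,0,0,0,0],[-1,0,0,0,0],[-1,0,0,0,0],[-1,0,0,0,0],[-1,0,0,0,0],[-1,0,0,-0.3,0],[-1,0,0,-0.7,0],[-1,0,0,-0.8,0],[-1,0,0,0,0]]}' 40; python3 go.py por .155
```

```text
clock: 33.33
tcp_pos: [0.427, -0.3513, 0.1551]
orientation: [0.001, -0.288, 0.958, -0.002]
wrist_force: [0.5, 1.1, -1.4]
finger_gap: 0.0352
grip_force: 41.9
t 33.325 p [ 0.427  -0.3513  0.1551] h 213.49 gap 0.0352 grip 41.9 tilt [ 0.003 -0.003 -1.   ]
roll units 4.049 then xyz units [-1.7430e+00  1.3655e+01  3.0000e-03]
```

```bash
python3 -m handwheel '{"deltas": [[-1,0,0,0,0.81],[-1,0,0,0,0.81],[-1,0,0,0,0.81],[-1,0,0,0,0.81],[-1,0,0,0,0.81],[-1,-0.11,0.85,0,0],[-1,-0.11,0.85,0,0],[-1,-0.11,0.85,0,0],[-1,-0.11,0.85,0,0],[-1,-0.11,0.85,0,0],[-1,-0.11,0.85,0,0],[-1,-0.11,0.85,0,0],[-1,-0.11,0.85,0,0],[-1,-0.11,0.85,0,0],[-1,-0.11,0.85,0,0],[-1,-0.11,0.85,0,0],[-1,-0.11,0.85,0,0],[-1,-0.11,0.85,0,0],[-1,-0.11,0.85,0,0]]}'; python3 go.py por .13
```

```text
clock: 35.7
tcp_pos: [0.5445, 0.1158, 0.1512]
orientation: [-0.001, 0.061, 0.998, -0.0]
wrist_force: [-0.5, -0.7, -1.2]
finger_gap: 0.0351
grip_force: 41.8
t 35.7 p [0.5445 0.1158 0.1512] h 172.99 gap 0.0351 grip 41.8 tilt [-0.002 -0.    -1.   ]
roll units -0.001 then xyz units [-0.252  1.706  0.53 ]
```

```bash
python3 -m handwheel '{"deltas": [[-1,-0.1,0.7,0.1,0],[-1,-0.1,0.6,0.2,0],[-1,-0.05,0.3,0.2,0],[-1,0,0,0,0],[-1,0,0,0,0],[-1,0,0,0,0]]}'; python3 go.py por .0935
```

```text
clock: 36.45
tcp_pos: [0.563, 0.1762, 0.1328]
orientation: [0.0, 0.062, 0.998, -0.0]
wrist_force: [0.1, -0.4, -1.1]
finger_gap: 0.0352
grip_force: 41.7
t 36.45 p [0.563  0.1762 0.1328] h 172.93 gap 0.0352 grip 41.7 tilt [ 0. -0. -1.]
roll units -0.007 then xyz units [0.023 0.151 0.983]
```

```bash
python3 -m handwheel '{"deltas": [[-1,0.02,0.14,0.2,0],[-1,0,0,0.3,0],[-1,0,0,0.3,0],[-1,0,0,0.1,0],[-1,0,0,0.05,0],[-1,0,0,0.02,0],[-1,0,0,0,0],[-1,0,0,0,0]]}'; python3 go.py por .0915
```

```text
clock: 37.45
tcp_pos: [0.5631, 0.1827, 0.0941]
orientation: [0.0, 0.061, 0.998, 0.0]
wrist_force: [-0.4, 0.4, -1.0]
finger_gap: 0.035
grip_force: 41.7
t 37.45 p [0.5631 0.1827 0.0941] h 172.99 gap 0.035 grip 41.7 tilt [ 0.001  0.    -1.   ]
roll units -0.001 then xyz units [ 0.005 -0.011  0.064]
```

```bash
python3 -m handwheel '{"deltas": [[-1,0,0,0.02,0],[-1,0,0,0.01,0],[-1,0,0,0,0]]}'
```

```text
clock: 37.83
tcp_pos: [0.5628, 0.1827, 0.0925]
orientation: [-0.0, 0.061, 0.998, 0.0]
wrist_force: [0.2, 0.6, -1.5]
finger_gap: 0.0353
grip_force: 41.7
```

```bash
python3 -m handwheel '{"deltas": [[-1,0,0,0.02,0],[-1,0,0,0.01,0],[-1,0,0,0,0]]}'
```

```text
clock: 38.2
tcp_pos: [0.5628, 0.1827, 0.0913]
orientation: [0.0, 0.061, 0.998, 0.0]
wrist_force: [0.6, 0.6, -1.4]
finger_gap: 0.0353
grip_force: 41.8
```

```bash
python3 -m handwheel '{"deltas": [[-1,0,0,0.02,0],[-1,0,0,0.01,0],[-1,0,0,0,0]]}'
```

```text
clock: 38.58
tcp_pos: [0.5628, 0.1827, 0.0912]
orientation: [0.0, 0.061, 0.998, 0.0]
wrist_force: [-2.3, -1.3, 7.2]
finger_gap: 0.035
grip_force: 42.8
```

Contact. Releasing, rising, and backing the arm off to the right so that the tray is in view.

```bash
python3 -m handwheel '{"deltas": [[-1,0,0,-0.02,0],[0,0,0,0,0],[0.15,0,0,0,0],[0.3,0,0,0,0],[0.3,0,0,0,0],[0.3,0,0,-0.3,0],[0.3,0,0,-0.6,0],[0.3,0,0,-0.6,0],[0.3,0,0,-0.8,0],[0.3,0,-0.8,-0.6,0],[0.3,0,-0.8,0,0],[0.3,0,-0.8,0,0],[0.3,0,-0.8,0,0],[0.3,0,-0.8,0,0],[0.3,0,-0.8,0,0],[0.3,0,-0.8,0,0],[0.3,0,-0.8,0,0],[0.3,0,0,0,0],[0.3,0,0,0,0]]}'; python3 go.py;  python3 - <<'E'
from workcell import optics
import meas
from meas import *
for n in ("top","scene"):
    c=optics.read_camera(n); print(n)
    h=cv2.cvtColor(c["frame"],cv2.COLOR_RGB2HSV); H,S,V=[h[...,i].astype(int) for i in range(3)]
    f,M,o=cam(c)
    vv,uu=np.mgrid[:400,:640]; p=np.stack([(uu-c["cx"])/f,(vv-c["cy"])/f,np.ones((400,640))],-1)*c["depth"][...,None]
    W=p@M.T+o
    box=(W[...,0]>.38)&(W[...,0]<.66)&(W[...,1]>.12)&(W[...,1]<.37)
    for nm,m in (("red",((H<6)|(H>174))&(S>150)),("amber",(H>12)&(H<26)&(S>170)&(V>110))):
        m=m&box&(W[...,2]>.038)
        k,l,s,ce=cv2.connectedComponentsWithStats(m.astype(np.uint8))
        for i in range(1,k):
            if s[i,4]<30: continue
            v,u=np.nonzero(l==i); P=onplane(c,np.c_[u,v],.045)[:,:2]; w,E=np.linalg.eigh(np.cov(P.T))
            print(nm,s[i,4],P.mean(0).round(4),(4*np.sqrt(w[::-1])).round(3),np.degrees(np.arctan2(E[1,1],E[0,1]))%180,np.median(W[l==i][:,2]).round(4))
    r,q=(155,150) if n=="top" else (120,380)
    cv2.imwrite(f"pics/end_{n}.png",cv2.resize(c["frame"][r:r+110,q:q+170,::-1],None,fx=4.5,fy=4.5,interpolation=cv2.INTER_CUBIC))
E
```

```text
clock: 40.95
tcp_pos: [0.5316, -0.0712, 0.2074]
orientation: [0.0, 0.061, 0.998, 0.0]
wrist_force: [0.0, 0.7, 0.6]
finger_gap: 0.0555
grip_force: 0.0
t 40.95 p [ 0.5316 -0.0712  0.2074] h 172.97 gap 0.0555 grip 0.0 tilt [ 0.001  0.    -1.   ]
top
red 144 [0.5599 0.1829] [0.067 0.027] 174.82099598940687 0.0446
red 126 [0.4544 0.1959] [0.04 0.04] 135.16754662647625 0.0428
amber 103 [0.5736 0.2866] [0.037 0.035] 16.38629182561567 0.043
amber 132 [0.4694 0.3013] [0.064 0.025] 172.55966711017243 0.0447
scene
red 108 [0.4599 0.1946] [0.04  0.038] 144.7272496349182 0.0442
red 141 [0.5648 0.1819] [0.068 0.026] 172.98704061315294 0.0454
amber 114 [0.4738 0.3004] [0.068 0.025] 173.26291800554966 0.0453
amber 118 [0.58   0.2844] [0.04  0.038] 154.7532954595967 0.0442
```

View pics/end_top.png

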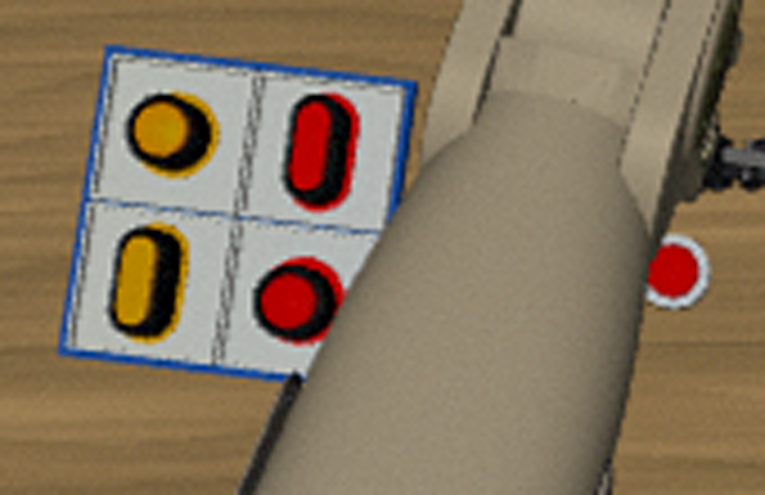

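View pics/end_scene.png

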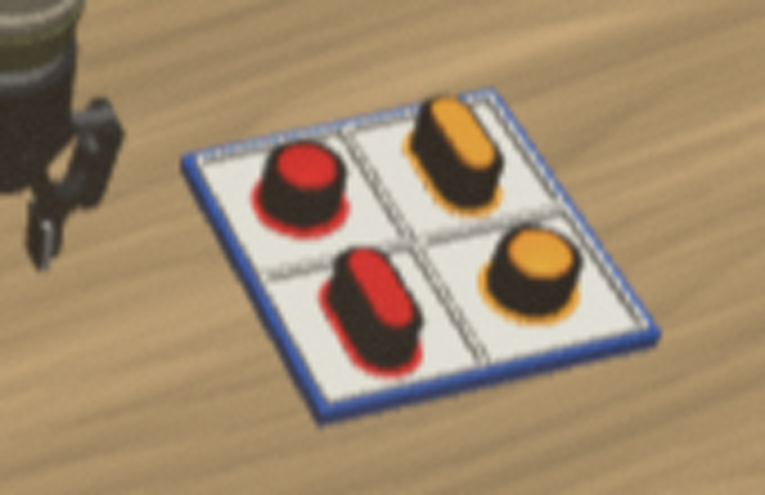

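Each lamp stands lens up and within about 2 mm of its pad's centre in each view. The oblong lamps lie at 173–175° against 173° for their pads. The gripper is empty and clear, and the silver round lamp is where it was. Handing in.

```bash
python3 -c "
from workcell import hand_in; print(hand_in())"
```

```text
the job is handed in; nothing more can be done
None
```

All four black-rimmed lamps are in the blue tray, lens up and set down gently, each within about 2 mm of its pad's centre; the silver look-alikes were left alone, and the job was handed in at about 41 s.

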